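# Clamp a glued panel in the cam press

## Robot

A 6-joint arm with a two-finger parallel gripper is mounted at the origin on the work surface. World frame = base frame: x ahead of the robot, y to its left, z up, the work surface at z = 0. Lengths are in m, angles in rad, forces in N, time in s.
With the tool pointing down it reaches from about 0.325 to 0.75 m from the base axis. Payload 7.6 kg.
Tool frame: the origin (TCP) lies at the very end of the fingers, on their centre line; the grasp point (between the pads) lies 19 mm behind it; z points along the fingers, y is the line along which they close (so a half turn about z gives the same grasp; the last joint's range is limited). The gripper opens to 85 mm and grips with 20 to 120 N. Pads are 22 mm wide; open, the fingers measure 114 mm over their backs; the gripper's body (76 mm by 85 mm) begins 54 mm behind the grasp point. The pads swing forward as they close: fully open they stand 13 mm farther back than shut.
Start: joints at [-1.335, 0.052, 1.401, -0, 1.689, -0.07], TCP at [0.158, -0.501, 0.211] pointing down, gripper open.
Joint ranges: [-2.9, 2.9], [-0.91, 2.17], [0.12, 2.37], [-1.06, 4.2], [0.26, 2.73], [-2.93, 2.93]. Speed limits (rad/s): [2.57, 2.57, 3.01, 3.14, 3.14, 3.14].

## Interface

Orientations are given as a unit quaternion [x, y, z, w].
In Python, from station import readout, imaging, env gives the robot as it stands.
- The arm moves only by the tool carry_out, never from a script. Its argument "steps" is text: rows parted by semicolons, each of 7 numbers parted by spaces: the turn, a rotation vector about the tool's x, y, z each as a share of 1.5 rad, from -1 to 1, then the shift along the tool's x, y, z each as a share of 0.15 m, from -1 to 1, then the opening, from 0 (shut) to 1 (fully open). In form: wx wy wz tx ty tz gripper; .... A call has 1 to 20 rows; each row shifts and turns the commanded pose from where the row before left it, along the tool's axes as they then stand; what a row does not reach is not made up. A row lasts 1/12 s, in which the tool goes at most 41.7 mm and 7.16 degrees, less where a joint would pass 70% of its speed; a pose out of reach is approached as far as the arm can. A call with a number of a shift or a turn outside -1 to 1 is refused whole. A call with a gripper value outside its range is refused whole. The fingers move at their own pace and stop on an object; the grip force is fixed at half the most. Time passes only in rows, so rows that do not move let the fingers close. It gives the time, the measured TCP pose, the force, the opening and the grip force at its end, in the units of the state.
- readout.get_state(): the state, without advancing time (a new reading comes with each control period).
- imaging.camera(name): name is "scene" or "side" or "wrist"; returns the picture (420x560x3 uint8, red, green, blue); there is no depth.
- imaging.calibration(name): a dict with "vfov" (degrees; the focal length in pixels is half the picture's height over the tangent of half this angle, whatever the lens; pixels are square), "cx", "cy" (the principal point, pixels), "k1" (the pictures are not rectified: a ray, as slopes to the right and down, at radius r is drawn at 1 + k1 r^2 times it, then the intrinsics apply), "R" (3x3) and "t" (3): a world point X has camera coordinates R X + t. Camera axes: x right, y down, z forward; pixel columns grow to the right and rows downward; lengths in m; the calibration is good to about 2 mm. A picture is of the moment at which its call begins: read the wrist's pose just before it. calibration takes no time and is no camera call; for the wrist camera it gives the pose at the moment of the call.
- env.finish_job(): hands the job in; it is judged then, once.
The state is a dict: "time_s": time; "q": joint angles; "joint_velocities": joint speeds; "joint_torque": joint torques, N m; "ee_pos": TCP position; "ee_rot": TCP orientation; "wrist_force": force on the tool from outside, world axes, zero at the start; "wrist_torque": the same for the moment, N m; "finger_gap": finger opening in m; "gripper_force": force on a finger pad.
Only numpy, scipy, OpenCV 4.12 (cv2) and the standard library are available. Lean on these libraries where they do the work, as an engineer would, in place of code of your own. Each camera call takes 0.05 s, during which the arm holds its last target. There are 200 camera calls.

## Task

Lower the lid of the wooden press gently onto the glued panel lying in it, then swing the cam lever clockwise by its knob, about a quarter turn, until it has drawn the lid down firmly tight: stop when the knob resists with about 20 N while turning, for forcing it farther crushes the panel. Let go of it, and leave the things lying around where they are.

Things in the scene. Friction and masses are not known exactly. Their poses are not given: they have to be found in the camera images.
- press: the press: plywood base board 260 x 220 x 22 mm, fixed; origin at the underside of its centre; -x edge = front (cam side), +x edge = rear (hinge side), z up. On it lies a panel 108 x 160 mm on felt, 22 to 29 mm thick together; the thickness differs each time and is not measured. Clamped, it gives like a stiff spring
- lid_hinge (a point): middle of the lid's hinge line, at (105, 0, 55) mm in the press's frame; the line runs along the press's y axis. The hinge is stiff (0.6 N m friction): the lid stays wherever it is left, also half open, and must be pushed all the way down
- lid (a joint): angle of the lid, rad: 0 = level, larger = open (a point d from the hinge line stands d cos in front of it and d sin above it); starts at 0.7 to 1.05. A batten under the lid meets the panel at about 0.005 to 0.06, felt as a firm stop; the cam then pulls it 0.005 to 0.03 farther. Plywood, 400 g, 145 x 200 x 14 mm, from 12 to 157 mm from the hinge line; at 0 its underside is at the hinge line's height
- lid_press (a point): a good place to push the lid: on its upper face, 135 mm from the hinge line, 40 mm to the -y side of its middle; moves with the lid
- keeper (a point): centre of the 16 mm steel button on the tongue in the middle of the lid's front edge, 172 mm from the hinge line and 14 mm above the lid's underside; the cam's slanting plate runs over it and draws it down. If the lid is not fully down the plate hits or misses it
- cam (a joint): angle of the cam lever, rad: 0 = fully open, grows clockwise seen from above, end stop 2.3; starts at 0 to 0.15. The lever points 110 degrees minus this angle from the press's +x axis (counter-clockwise positive): at first to the press's left, finally over the lid. Its slanting plate meets the button at 0.8 to 1.7 and draws it up to 11 mm per rad; tight lies between 1.1 and 2.1, by the panel. Friction holds the lever where it is left
- cam_axis (a point): on the cam's upright turning axis, at the top of its hub, 113 mm above the table; the axis stands 105 mm in front of the press's centre
- knob_grip (a point): centre of the lever's knob: upright dark wooden cylinder, 24 mm across, 112 to 154 mm above the table, on the lever's end, 95 mm from the cam axis; it spins freely on its pin. Force along the swing while turning it at about 1 cm/s: 5 to 7 N free; 20 N = right (draw force 30 to 80 N); from 25 N the panel may be crushed; 0.04 rad adds about 1 N. At rest friction holds, and less is felt
- wax_tin: bystander, open aluminium tin, 72 mm across, 70 mm tall; origin at its underside
- jar: bystander, closed jar, 68 mm across, 90 mm tall; origin at its underside
- brush: bystander, paint brush lying flat, 200 mm long; origin at its underside
- palette_knife: bystander, spatula-like palette knife lying flat, 200 mm long; origin at its underside
- tile_a: bystander, flat painted panel 100 x 150 x 6 mm lying on the table; origin at its underside
- tile_b: bystander, flat painted panel 100 x 150 x 6 mm lying on the table; origin at its underside
- can: bystander, closed can, 66 mm across, 120 mm tall; origin at its underside

How it is judged:
By the outcome, as a careful person would: the job done as asked, in the order asked, and still so for the second after the job is handed in, with the robot touching nothing.
It also fails if it takes over 67 s, if anything falls off the work surface, if the arm or the gripper's body presses on something with over 40 N, if the wrist force passes 120 N, or if a joint passes its speed limit or range.

## Working session

There is one attempt and no reset: what is moved stays moved. The work goes in short steps, Python scripts to look and compute and a tool call to move; the robot and the scene stay as the last step left them, time stands still between calls to the robot, and variables do not carry over. Pictures are saved under pics/ and viewed, at most 11 in all, crops included, and the job is handed in when it is done.

Besides the shell and the picture viewer there is one more tool, called after "Call:" by a JSON object that holds its "op" and its "data", one argument or row to a line. carry_out: Moves the arm, as the interface text tells. Its arguments: {"type":"object","properties":{"steps":{"type":"string"}},"required":["steps"]}

```bash
mkdir -p pics; ls; cat > h.py <<'E'
import numpy as np, cv2
from station import readout, imaging, env
def K(c):
    f=210/np.tan(np.radians(c['vfov'])/2); return f
def ray(c,u,v):
    f=K(c); d=np.array([(u-c['cx'])/f,(v-c['cy'])/f]); s=d.copy()
    for _ in range(20): s=d/(1+c['k1']*(s@s))
    R=np.array(c['R']);t=np.array(c['t'])
    return -R.T@t, R.T@np.array([s[0],s[1],1])
def onz(c,u,v,z):
    o,d=ray(c,u,v); return o+d*(z-o[2])/d[2]
def proj(c,X):
    p=np.array(c['R'])@np.array(X)+np.array(c['t']); s=p[:2]/p[2]; s=s*(1+c['k1']*(s@s)); return s*K(c)+[c['cx'],c['cy']]
def tri(c1,p1,c2,p2):
    o1,d1=ray(c1,*p1);o2,d2=ray(c2,*p2)
    A=np.stack([d1,-d2],1); s=np.linalg.lstsq(A,o2-o1,rcond=None)[0]
    a=o1+s[0]*d1;b=o2+s[1]*d2
    return (a+b)/2,np.linalg.norm(a-b)
def snap(n,f):
    im=imaging.camera(n); cv2.imwrite('pics/'+f,cv2.cvtColor(im,cv2.COLOR_RGB2BGR)); return im
E
python3 - <<'E'
from h import *
for n in('scene','side'):
    snap(n,n+'0.png'); c=imaging.calibration(n); print(c)
print(readout.get_state())
E
```

```text
pics
{'vfov': 43.22706886423143, 'cx': 282.74062505369477, 'cy': 206.97931283136046, 'k1': -0.05365596387111311, 'R': array([[ 0.81619085,  0.57762872, -0.01332541],
       [ 0.41008925, -0.59539545, -0.6908915 ],
       [-0.40701266,  0.55843471, -0.72283565]]), 't': array([-0.4494188 , -0.1494256 ,  1.59808626])}
{'vfov': 56.75611106542625, 'cx': 273.120711768613, 'cy': 212.62303375409581, 'k1': -0.03640994888781523, 'R': array([[-0.7951351 , -0.60627366, -0.01387155],
       [-0.37518081,  0.50976766, -0.77419396],
       [ 0.47644468, -0.61038446, -0.6327964 ]]), 't': array([0.44986867, 0.29160201, 0.82263299])}
{'time_s': 0.1, 'q': array([-1.33532126e+00,  5.27880085e-02,  1.40161791e+00, -7.39287472e-06,
        1.68860731e+00, -7.03223786e-02]), 'joint_velocities': array([-0.00034868, -0.00142032, -0.00343179,  0.0006273 , -0.00126624,
        0.0004814 ]), 'joint_torque': array([ 1.21014546e-03, -3.82581604e+01, -3.60985708e+01, -9.96620838e-05,
        4.77417707e-03,  2.97455500e-06]), 'ee_pos': array([ 0.15799206, -0.50035049,  0.20975189]), 'ee_rot': array([ 9.88333561e-01,  1.52303209e-01, -6.22450958e-05, -7.07566483e-04]), 'wrist_force': array([-0.40581951,  0.77084445,  0.3928862 ]), 'wrist_torque': array([-0.02174593,  0.00362131, -0.02803866]), 'gripper_force': 0.0, 'finger_gap': 0.08525782639028313}
```

View pics/scene0.png

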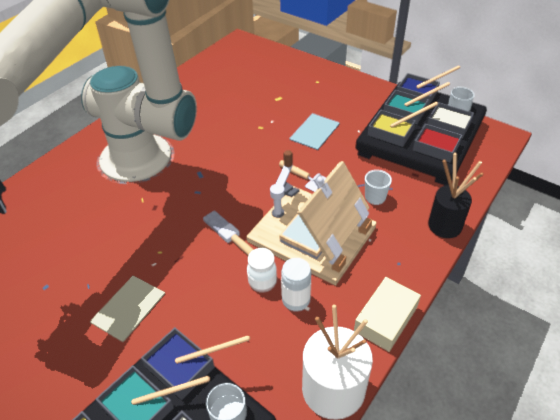

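View pics/side0.png

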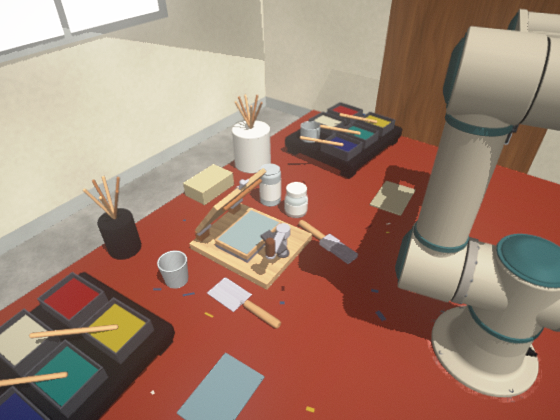

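The scene view has the press around (315,225), with the knob at about (288,160). In the side view the press is around (250,245), with the knob near (270,245). I'll enlarge both for exact corners.

```bash
python3 - <<'E'
import cv2
a=cv2.imread('pics/scene0.png')[140:280,225:400]; cv2.imwrite('pics/c1.png',cv2.resize(a,None,fx=4,fy=4,interpolation=cv2.INTER_CUBIC))
a=cv2.imread('pics/side0.png')[160:300,170:345]; cv2.imwrite('pics/c2.png',cv2.resize(a,None,fx=4,fy=4,interpolation=cv2.INTER_CUBIC))
E
```

```text
(no output)
```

View pics/c1.png

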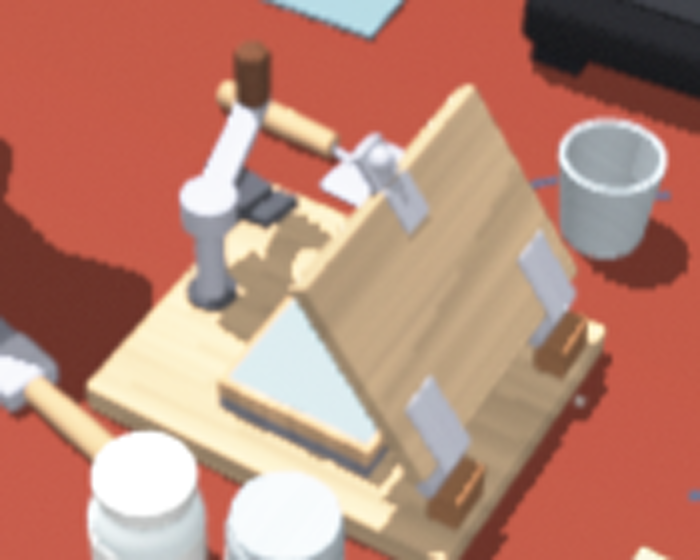

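View pics/c2.png

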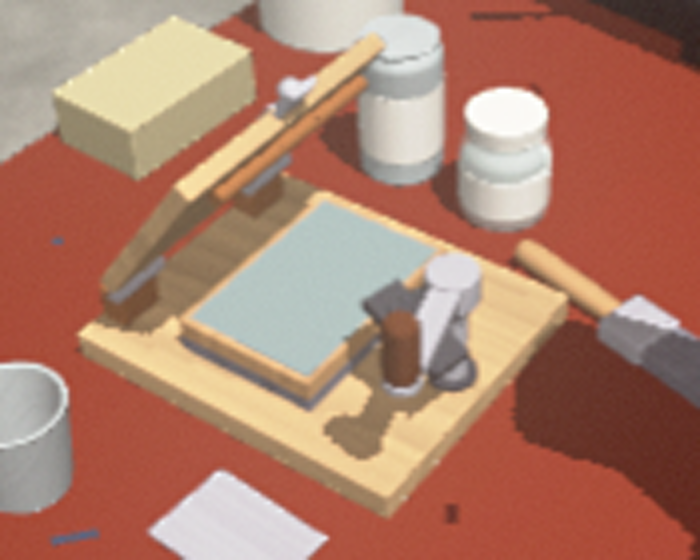

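```bash
python3 - <<'E'
from h import *
cs=imaging.calibration('scene');cd=imaging.calibration('side')
S=lambda x,y:(225+x/4-.375,140+y/4-.375)
D=lambda x,y:(170+x/4-.375,160+y/4-.375)
P={}
for n,c,p,z in [('FR',cs,S(88,387),.022),('RL',cs,S(602,330),.022),('RR',cs,S(445,556),.022),('FL',cd,D(388,500),.022),('RLd',cd,D(80,335),.022),('FRd',cd,D(566,297),.022)]:
    P[n]=onz(c,*p,z)[:2]; print(n,P[n].round(4))
FR=(P['FR']+P['FRd'])/2;RL=(P['RL']+P['RLd'])/2;FL=P['FL'];RR=P['RR']
print('sizes FR-FL',np.linalg.norm(FR-FL),'RL-FL',np.linalg.norm(RL-FL),'RL-RR',np.linalg.norm(RL-RR),'RR-FR',np.linalg.norm(RR-FR))
o=(FR+FL+RL+RR)/4; x=(RL-FL+RR-FR);y=(FL-FR+RL-RR)
a=np.arctan2(x[1],x[0]);b=np.arctan2(y[1],y[0])-np.pi/2;print('centre',o,'yaw',a,b)
a=(a+b)/2;ex=np.array([np.cos(a),np.sin(a)]);ey=np.array([-ex[1],ex[0]])
for n,s,d in [('hub',(208,193),(453,270)),('knobtop',(253,50),(402,320)),('keeper',(380,156),(293,92)),('lidFL',(468,88),(180,187)),('lidFR',(299,290),(380,40))]:
    X,e=tri(cs,S(*s),cd,D(*d)); q=X[:2]-o; print(n,X.round(4),'err',round(e,4),'press',(q@ex).round(4),(q@ey).round(4))
    if n=='lidFL' or n=='lidFR' or n=='keeper': print('  ang',np.arctan2(X[2]-.055,.105-q@ex), np.hypot(X[2]-.055,.105-q@ex))
    if n=='hub':h=X
    if n=='knobtop': k=X; v=k-h; print('lever ang deg press',np.degrees(np.arctan2(v[:2]@ey,v[:2]@ex)),np.linalg.norm(v[:2]))
hx=o-.105*ex; print('hub exp',hx)
for n,p,z in [('hub',(208,193),.113)]: print(onz(cs,*S(*p),z),onz(cd,*D(453,270),z))
print(onz(cs,*S(253,48),.154),onz(cd,*D(402,320),.154))
E
```

```text
FR [ 0.4861 -0.0672]
RL [0.7311 0.161 ]
RR [ 0.741  -0.0508]
FL [0.4707 0.1502]
RLd [0.7282 0.1617]
FRd [ 0.4835 -0.0669]
sizes FR-FL 0.2177151255878917 RL-FL 0.25921552737135234 RL-RR 0.21245921106263807 RR-FR 0.2567047594912501
centre [0.60652857 0.04841264] yaw 0.05295583680364716 0.059326033984208104
hub [0.5023 0.0425 0.1148] err 0.0021 press -0.1044 -0.0
knobtop [0.4736 0.1317 0.1559] err 0.0041 press -0.128 0.0907
lever ang deg press 104.57753540911627 0.09371122103533026
keeper [0.621  0.0495 0.2042] err 0.0041 press 0.0145 0.0002
  ang 1.0254079463602022 0.17449964602638057
lidFL [0.6252 0.1457 0.1887] err 0.0016 press 0.0241 0.0961
  ang 1.0266398983198735 0.15631507347948886
lidFR [ 0.6321 -0.0504  0.1855] err 0.0042 press 0.02 -0.1001
  ang 0.9934046204078812 0.15577986728857424
hub exp [0.50169399 0.04252094]
[0.50199939 0.04461263 0.113     ] [0.50264553 0.04022626 0.113     ]
[0.47279775 0.13652747 0.154     ] [0.47321329 0.12895887 0.154     ]
```

The measurements agree: press centre (0.6065, 0.0484), yaw 0.056, lid at about 0.93 rad and cam at about 0.1 rad. I'll move above the lid with the fingers shut.

Call:
{"op": "carry_out", "data": {
  "steps": "0 0 0.056 0 0 -0.133 0;0 0 0.056 0 0 -0.133 0;0 0 0.056 0 0 -0.133 0;0 0 0 0.148 -0.134 0 0;0 0 0 0.148 -0.134 0 0;0 0 0 0.148 -0.134 0 0;0 0 0 0.148 -0.134 0 0;0 0 0 0.148 -0.134 0 0;0 0 0 0.148 -0.134 0 0;0 0 0 0.148 -0.134 0 0;0 0 0 0.148 -0.134 0 0;0 0 0 0.148 -0.134 0 0;0 0 0 0.148 -0.134 0 0;0 0 0 0.148 -0.134 0 0;0 0 0 0.148 -0.134 0 0;0 0 0 0.148 -0.134 0 0;0 0 0 0.148 -0.134 0 0;0 0 0 0.148 -0.134 0 0;0 0 0 0 0 0 0;0 0 0 0 0 0 0"
}}

```text
time_s: 1.77
ee_pos: [0.4748, -0.1806, 0.2696]
ee_rot: [1.0, 0.028, -0.001, -0.0]
wrist_force: [-0.4, 0.6, 0.4]
finger_gap: 0.0001
gripper_force: 0.0
```

Call:
{"op": "carry_out", "data": {
  "steps": "0 0 0 0.164 -0.151 0 0;0 0 0 0.164 -0.151 0 0;0 0 0 0.164 -0.151 0 0;0 0 0 0.164 -0.151 0 0;0 0 0 0.164 -0.151 0 0;0 0 0 0.164 -0.151 0 0;0 0 0 0.164 -0.151 0 0;0 0 0 0.164 -0.151 0 0;0 0 0 0 0 0.156 0;0 0 0 0 0 0.156 0;0 0 0 0 0 0.156 0;0 0 0 0 0 0 0;0 0 0 0 0 0 0"
}}

```text
time_s: 2.85
ee_pos: [0.6603, 0.0087, 0.1989]
ee_rot: [1.0, 0.026, -0.002, 0.0]
wrist_force: [-1.6, 0.7, 1.0]
finger_gap: 0.0001
gripper_force: 0.0
```

```bash
python3 - <<'E'
from h import *
im=cv2.cvtColor(imaging.camera('scene'),cv2.COLOR_RGB2BGR)[60:280,200:420]; im2=cv2.cvtColor(imaging.camera('side'),cv2.COLOR_RGB2BGR)[110:310,170:345]
f=lambda i:cv2.resize(i,(395,450))
cv2.imwrite('pics/p3.png',cv2.hconcat([f(im),f(im2)]))
print(readout.get_state()['ee_pos'])
# arc steps
a=np.linspace(.93,0,16); d=.13
x=.105-d*np.cos(a)+.014*np.sin(a)+.011; z=.055+d*np.sin(a)+.014*np.cos(a)
print(np.c_[a,x*1e3,z*1e3].round(2)); print(np.c_[np.diff(x),-np.diff(z)].round(5)/.15)
E
```

```text
[0.66160245 0.00900101 0.20247692]
[[ 9.3000e-01  4.9500e+01  1.6758e+02]
 [ 8.7000e-01  4.2660e+01  1.6324e+02]
 [ 8.1000e-01  3.6090e+01  1.5849e+02]
 [ 7.4000e-01  2.9830e+01  1.5334e+02]
 [ 6.8000e-01  2.3900e+01  1.4781e+02]
 [ 6.2000e-01  1.8330e+01  1.4193e+02]
 [ 5.6000e-01  1.3130e+01  1.3571e+02]
 [ 5.0000e-01  8.3300e+00  1.2918e+02]
 [ 4.3000e-01  3.9400e+00  1.2237e+02]
 [ 3.7000e-01 -2.0000e-02  1.1529e+02]
 [ 3.1000e-01 -3.5300e+00  1.0799e+02]
 [ 2.5000e-01 -6.5900e+00  1.0048e+02]
 [ 1.9000e-01 -9.1700e+00  9.2800e+01]
 [ 1.2000e-01 -1.1270e+01  8.4970e+01]
 [ 6.0000e-02 -1.2880e+01  7.7030e+01]
 [ 0.0000e+00 -1.4000e+01  6.9000e+01]]
[[-0.04566667  0.02893333]
 [-0.0438      0.03166667]
 [-0.04173333  0.03433333]
 [-0.03953333  0.03686667]
 [-0.03713333  0.0392    ]
 [-0.03466667  0.04146667]
 [-0.032       0.04353333]
 [-0.02926667  0.0454    ]
 [-0.0264      0.04713333]
 [-0.0234      0.04866667]
 [-0.02033333  0.05006667]
 [-0.0172      0.0512    ]
 [-0.014       0.0522    ]
 [-0.01073333  0.05293333]
 [-0.00746667  0.05353333]]
```

View pics/p3.png

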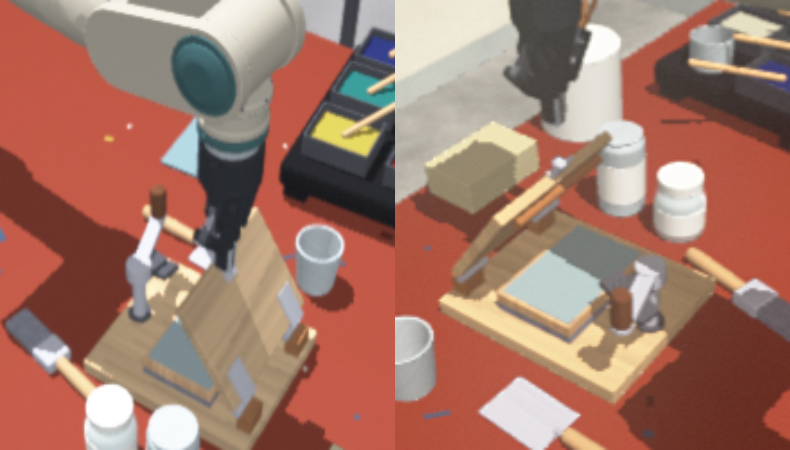

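The fingertips are above the lid's rear face and clear of everything. Now I'll follow the lid's arc down.

Call:
{"op": "carry_out", "data": {
  "steps": "0 0 0 0 0 0.07 0;0 0 0 0 0 0.07 0;0 0 0 0 0 0.07 0;0 0 0 0 0 0 0;0 0 0 -0.023 0 0.0145 0;0 0 0 -0.023 0 0.0145 0;0 0 0 -0.022 0 0.016 0;0 0 0 -0.022 0 0.016 0;0 0 0 -0.021 0 0.017 0;0 0 0 -0.021 0 0.017 0;0 0 0 -0.02 0 0.0185 0;0 0 0 -0.02 0 0.0185 0"
}}

```text
time_s: 3.95
ee_pos: [0.6353, 0.0084, 0.1491]
ee_rot: [1.0, 0.027, 0.0, 0.0]
wrist_force: [0.6, -0.3, 2.7]
finger_gap: 0.0003
gripper_force: 1.4
```

Call:
{"op": "carry_out", "data": {
  "steps": "0 0 0 -0.037 0 0.039 0;0 0 0 -0.035 0 0.0415 0;0 0 0 -0.032 0 0.0435 0;0 0 0 -0.029 0 0.0455 0;0 0 0 -0.026 0 0.047 0;0 0 0 -0.023 0 0.0485 0;0 0 0 -0.020 0 0.05 0;0 0 0 -0.0086 0 0.0256 0;0 0 0 -0.0086 0 0.0256 0;0 0 0 0 0 0 0"
}}

```text
time_s: 4.78
ee_pos: [0.6019, 0.0067, 0.0927]
ee_rot: [1.0, 0.027, -0.001, -0.0]
wrist_force: [0.4, -0.7, -0.3]
finger_gap: -0.0001
gripper_force: 0.0
```

Call:
{"op": "carry_out", "data": {
  "steps": "0 0 0 -0.005 0 0.02 0;0 0 0 -0.004 0 0.02 0;0 0 0 -0.004 0 0.02 0;0 0 0 -0.002 0 0.013 0"
}}

```text
time_s: 5.12
ee_pos: [0.6002, 0.0065, 0.0826]
ee_rot: [1.0, 0.027, -0.0, 0.0]
wrist_force: [-0.0, 0.3, 2.9]
finger_gap: -0.0003
gripper_force: 1.1
```

Call:
{"op": "carry_out", "data": {
  "steps": "0 0 0 -0.002 0 0.01 0;0 0 0 -0.001 0 0.01 0;0 0 0 -0.001 0 0.01 0"
}}

```text
time_s: 5.37
ee_pos: [0.5997, 0.0065, 0.0784]
ee_rot: [1.0, 0.027, 0.0, 0.0]
wrist_force: [-1.4, -0.6, 2.6]
finger_gap: 0.0001
gripper_force: 1.1
```

Call:
{"op": "carry_out", "data": {
  "steps": "0 0 0 -0.001 0 0.01 0;0 0 0 0 0 0.008 0;0 0 0 0 0 0.008 0"
}}

```text
time_s: 5.62
ee_pos: [0.5996, 0.0065, 0.0745]
ee_rot: [1.0, 0.027, 0.0, 0.0]
wrist_force: [-1.2, -0.1, 3.1]
finger_gap: -0.0002
gripper_force: 1.1
```

Call:
{"op": "carry_out", "data": {
  "steps": "0 0 0 0 0 0.007 0;0 0 0 0 0 0.007 0"
}}

```text
time_s: 5.78
ee_pos: [0.5996, 0.0065, 0.0724]
ee_rot: [1.0, 0.027, 0.0, 0.0]
wrist_force: [-0.7, -0.0, 2.3]
finger_gap: -0.0003
gripper_force: 1.1
```

Call:
{"op": "carry_out", "data": {
  "steps": "0 0 0 0 0 0.007 0;0 0 0 0 0 0.007 0"
}}

```text
time_s: 5.95
ee_pos: [0.5995, 0.0065, 0.0703]
ee_rot: [1.0, 0.027, -0.0, 0.0]
wrist_force: [-1.8, -0.9, 2.4]
finger_gap: 0.0001
gripper_force: 1.1
```

Call:
{"op": "carry_out", "data": {
  "steps": "0 0 0 0 0 0.007 0;0 0 0 0 0 0.005 0"
}}

```text
time_s: 6.12
ee_pos: [0.5995, 0.0065, 0.0684]
ee_rot: [1.0, 0.027, -0.0, 0.0]
wrist_force: [-1.6, -0.8, 1.5]
finger_gap: 0.0001
gripper_force: 1.1
```

```bash
python3 - <<'E'
from h import *
im=cv2.cvtColor(imaging.camera('scene'),cv2.COLOR_RGB2BGR)[130:290,225:385]; im2=cv2.cvtColor(imaging.camera('side'),cv2.COLOR_RGB2BGR)[150:310,170:330]
f=lambda i:cv2.resize(i,(400,400),interpolation=cv2.INTER_CUBIC)
cv2.imwrite('pics/p4.png',cv2.hconcat([f(im),f(im2)]))
s=readout.get_state();print(s['ee_pos'],s['wrist_force'],s['wrist_torque'])
E
```

```text
[0.59948615 0.006492   0.06830638] [-0.89253822 -0.48664924  0.79247612] [ 0.01167641  0.12977827 -0.01672632]
```

View pics/p4.png

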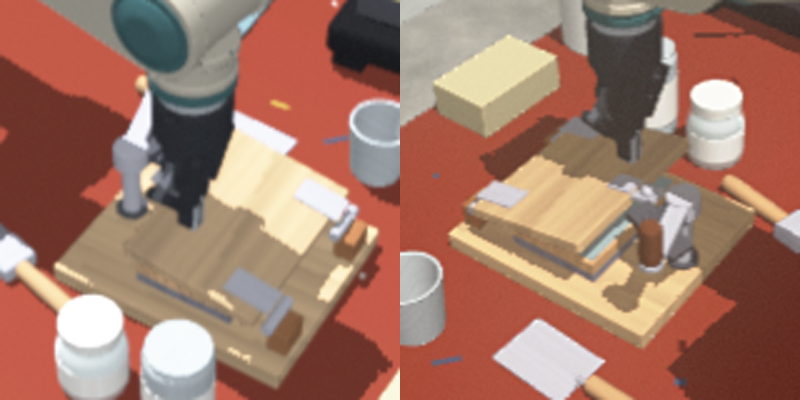

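The lid is nearly level, with the tip on it at press y of about −40 mm and no firm stop yet. I'll keep going in small steps.

Call:
{"op": "carry_out", "data": {
  "steps": "0 0 0 0 0 0.005 0;0 0 0 0 0 0.005 0"
}}

```text
time_s: 6.38
ee_pos: [0.5996, 0.0065, 0.0671]
ee_rot: [1.0, 0.027, 0.0, 0.0]
wrist_force: [-1.5, -1.4, 2.8]
finger_gap: 0.0003
gripper_force: 1.1
```

Call:
{"op": "carry_out", "data": {
  "steps": "0 0 0 0 0 0.005 0;0 0 0 0 0 0.005 0"
}}

```text
time_s: 6.55
ee_pos: [0.5996, 0.0065, 0.0655]
ee_rot: [1.0, 0.027, 0.0, 0.0]
wrist_force: [-1.4, -0.3, 2.2]
finger_gap: -0.0
gripper_force: 1.1
```

```bash
python3 - <<'E'
from h import *
im=cv2.cvtColor(imaging.camera('side'),cv2.COLOR_RGB2BGR)[200:275,185:285]
cv2.imwrite('pics/p5.png',cv2.resize(im,None,fx=8,fy=8,interpolation=cv2.INTER_CUBIC))
c=imaging.calibration('side');o=np.array([.6065,.0484]);ex=np.array([.9984,.056]);ey=np.array([-.056,.9984])
for th in(0,.03,.06,.1):
  for zz in (0,.014):
    X=.105-.157*np.cos(th)+zz*np.sin(th);Z=.055+.157*np.sin(th)+zz*np.cos(th)
    r=[(proj(c,[*(o+X*ex+s*.1*ey),Z])-[185,200]+.5)*8 for s in(1,)]
    print(th,zz,np.round(r))
print('hinge', (proj(c,[*(o+.093*ex+.1*ey),.069])-[185,200])*8)
print(readout.get_state()['wrist_force'])
E
```

```text
0 0 [[465. 484.]]
0 0.014 [[462. 452.]]
0.03 0 [[464. 473.]]
0.03 0.014 [[459. 441.]]
0.06 0 [[462. 462.]]
0.06 0.014 [[457. 429.]]
0.1 0 [[459. 447.]]
0.1 0.014 [[453. 413.]]
hinge [106.57770752 272.55120345]
[-0.65407175 -0.31645195  2.47890773]
```

View pics/p5.png

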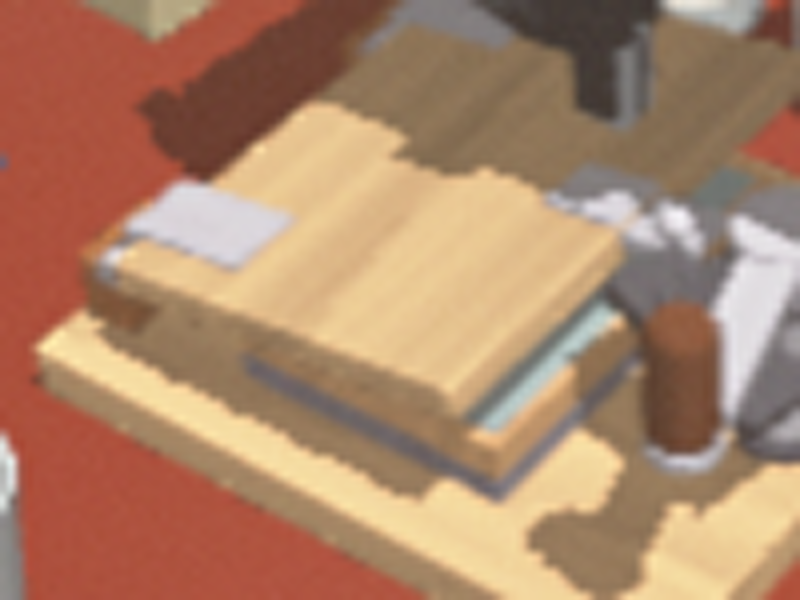

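```bash
python3 - <<'E'
from h import *
c=imaging.calibration('side');s=readout.get_state();p=s['ee_pos'];print(p,s['ee_rot'],s['finger_gap'],s['q'])
for z in(0,.01,.02,.03): print((proj(c,p+[0,0,z])-[185,200]+.5)*8)
o=np.array([.6065,.0484]);ex=np.array([.9984,.056]);ey=np.array([-.056,.9984])
for n,X,Y,Z in [('baseFL',-.13,.11,.022),('baseRL',.13,.11,.022),('hub',-.105,0,.113)]: print(n,(proj(c,[*(o+X*ex+Y*ey),Z])-[185,200]+.5)*8)
for u,v in((450,385),(465,415)):
  O,d=ray(c,185+u/8-.5,200+v/8-.5); n=np.array([*ey,0]); k=((np.array([*o,0])+.1*n-O)@n)/(d@n); X=O+k*d; print(X,(X[:2]-o)@ex)
E
```

```text
[0.59948863 0.00649237 0.06530387] [ 9.99638795e-01  2.68749751e-02 -1.16814478e-04  4.24090519e-05] -0.00024223375494182196 [-5.07066988e-02  3.49669371e-01  1.35492486e+00 -1.03593608e-04
  1.43722478e+00  1.46634701e+00]
[616.37748481 161.84913168]
[615.41408445 139.40460543]
[614.4394274  116.68926305]
[613.45332698  93.69844341]
baseFL [655.81369941 682.67466768]
baseRL [ 28.7592764  354.93880141]
hub [785.17249445 226.17805767]
[0.55120577 0.14545266 0.09645604] -0.04977081389882243
[0.54632851 0.1451791  0.08643371] -0.0546555885504235
```

```bash
python3 - <<'E'
from h import *
cd=imaging.calibration('side');cs=imaging.calibration('scene')
for z in(0,.01,.02): print('side',proj(cd,[.6616,.009,.2025+z]),'seen 241,165.5; scene',proj(cs,[.6616,.009,.2025+z]),'seen',200+228/1.795,60+275/2.045)
E
```

```text
side [240.44839202 170.53262696] seen 241,165.5; scene [324.27025492 196.54946962] seen 327.0194986072423 194.47432762836186
side [240.18962072 167.25511508] seen 241,165.5; scene [324.46404599 193.38417004] seen 327.0194986072423 194.47432762836186
side [239.92776261 163.93652067] seen 241,165.5; scene [324.66005423 190.18003913] seen 327.0194986072423 194.47432762836186
```

Call:
{"op": "carry_out", "data": {
  "steps": "0 0 0 0 0 0.01 0;0 0 0 0 0 0.01 0"
}}

```text
time_s: 6.77
ee_pos: [0.5996, 0.0065, 0.0625]
ee_rot: [1.0, 0.027, 0.0, 0.0]
wrist_force: [-1.5, -0.7, 2.4]
finger_gap: 0.0001
gripper_force: 1.1
```

```bash
python3 - <<'E'
from h import *
a=snap('side','p6.png');s=readout.get_state();print(s['ee_pos'],s['wrist_force'],s['wrist_torque'])
im=cv2.cvtColor(a,cv2.COLOR_RGB2BGR)[200:275,185:285]
im=cv2.resize(im,None,fx=4,fy=4,interpolation=cv2.INTER_CUBIC); old=cv2.resize(cv2.imread('pics/p5.png'),(400,300))
b=cv2.cvtColor(imaging.camera('wrist'),cv2.COLOR_RGB2BGR)
cv2.imwrite('pics/p7.png',cv2.hconcat([im,cv2.resize(b,(400,300))]))
E
```

```text
[0.59944261 0.0064933  0.06205133] [-0.29022319 -0.57901071  1.61151775] [-0.04788304  0.03018706  0.04098607]
```

View pics/p7.png

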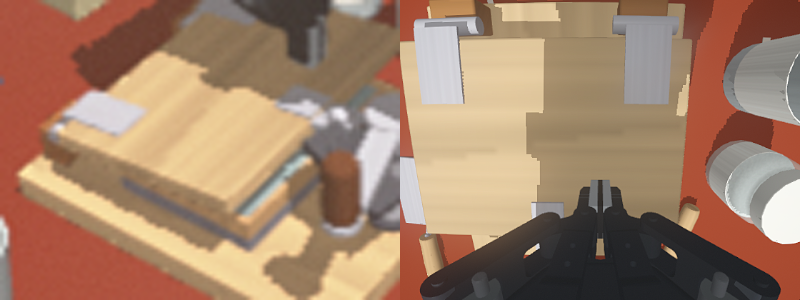

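The lid follows the tool; the real fingertips end about 15–18 mm short of the reported TCP. I'll keep going down to the firm stop.

Call:
{"op": "carry_out", "data": {
  "steps": "0 0 0 0 0 0.01 0;0 0 0 0 0 0.01 0;0 0 0 0 0 0.01 0"
}}

```text
time_s: 7.12
ee_pos: [0.5995, 0.0065, 0.0579]
ee_rot: [1.0, 0.027, -0.0, 0.0]
wrist_force: [-2.5, -0.1, 2.7]
finger_gap: -0.0001
gripper_force: 1.1
```

Call:
{"op": "carry_out", "data": {
  "steps": "0 0 0 0 0 0.008 0;0 0 0 0 0 0.008 0"
}}

```text
time_s: 7.28
ee_pos: [0.5995, 0.0065, 0.0554]
ee_rot: [1.0, 0.027, -0.0, 0.0]
wrist_force: [-2.1, 0.1, 2.2]
finger_gap: 0.0
gripper_force: 1.1
```

Call:
{"op": "carry_out", "data": {
  "steps": "0 0 0 0 0 0.008 0;0 0 0 0 0 0.008 0"
}}

```text
time_s: 7.45
ee_pos: [0.5995, 0.0065, 0.0531]
ee_rot: [1.0, 0.027, -0.0, 0.0]
wrist_force: [-2.0, -0.5, 3.0]
finger_gap: -0.0001
gripper_force: 1.1
```

Call:
{"op": "carry_out", "data": {
  "steps": "0 0 0 0 0 0.007 0;0 0 0 0 0 0.007 0"
}}

```text
time_s: 7.62
ee_pos: [0.5996, 0.0065, 0.0519]
ee_rot: [1.0, 0.027, -0.0, 0.0]
wrist_force: [-6.9, 0.5, 12.7]
finger_gap: 0.0003
gripper_force: 5.9
```

```bash
python3 - <<'E'
from h import *
a=snap('side','p8.png');s=readout.get_state();print(s['ee_pos'],s['wrist_force'])
g=a[200:275,185:285]
cv2.imwrite('pics/p9.png',cv2.resize(cv2.cvtColor(g,cv2.COLOR_RGB2BGR),None,fx=8,fy=8,interpolation=cv2.INTER_CUBIC))
E
```

```text
[0.59956049 0.00650027 0.0519723 ] [-3.93519788  0.37595685  6.74937814]
```

View pics/p9.png

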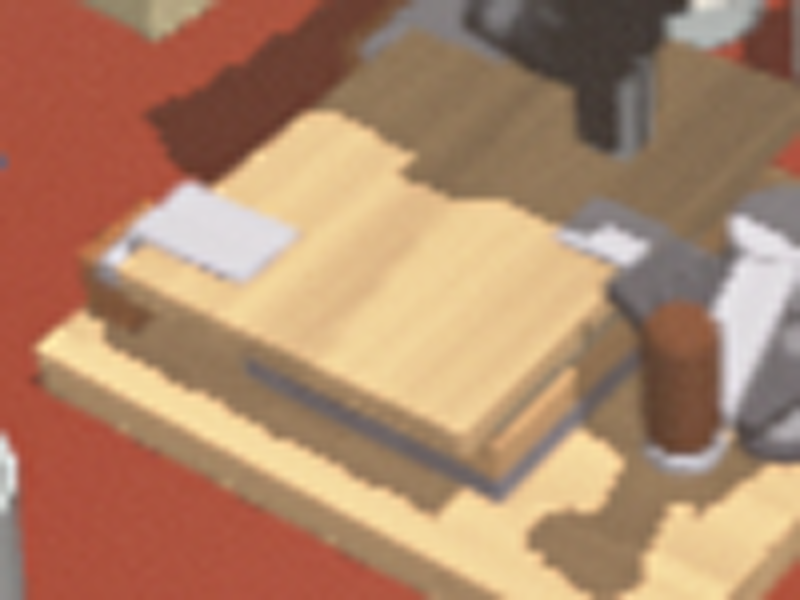

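The force jumped to about 13 N, and the lid corner at (460,432) gives a lid angle of about 0.05, so this is the firm stop. One small extra push to seat it, then I lift and open.

Call:
{"op": "carry_out", "data": {
  "steps": "0 0 0 0 0 0.006 0;0 0 0 0 0 0 0"
}}

```text
time_s: 7.83
ee_pos: [0.5996, 0.0065, 0.0518]
ee_rot: [1.0, 0.027, 0.0, 0.0]
wrist_force: [-7.0, -0.1, 12.1]
finger_gap: -0.0004
gripper_force: 5.7
```

Call:
{"op": "carry_out", "data": {
  "steps": "0 0 0 0 0 -0.1 0;0 0 0 0 0 -0.173 0;0 0 0 0 0 -0.173 0;0 0 0 0 0 -0.173 0;0 0 0 0 0 -0.173 0;0 0 0 0 0 -0.173 0;0 0 0 0 0 -0.173 0.6;0 0 0 0 0 -0.173 0.6;0 0 0 -0.1136 -0.127 -0.08 0.6;0 0 0 -0.1136 -0.127 0 0.6;0 0 0 -0.1136 -0.127 0 0.6;0 0 0 -0.1136 -0.127 0 0.6;0 0 0 -0.1136 -0.127 0 0.6;0 0 0 -0.1136 -0.127 0 0.6;0 0 0 -0.1136 -0.127 0 0.6;0 0 0 0 0 0.15 0.6;0 0 0 0 0 0.15 0.6;0 0 0 0 0 0.15 0.6;0 0 0 0 0 0.15 0.6;0 0 0 0 0 0 0.6"
}}

```text
time_s: 9.5
ee_pos: [0.4711, 0.1329, 0.1638]
ee_rot: [1.0, 0.027, -0.004, 0.001]
wrist_force: [-0.2, -0.1, -1.0]
finger_gap: 0.051
gripper_force: 0.0
```

```bash
python3 - <<'E'
from h import *
im=cv2.cvtColor(imaging.camera('scene'),cv2.COLOR_RGB2BGR)[90:250,225:385]; im2=cv2.cvtColor(imaging.camera('side'),cv2.COLOR_RGB2BGR)[150:310,200:360]
f=lambda i:cv2.resize(i,(400,400),interpolation=cv2.INTER_CUBIC)
cv2.imwrite('pics/p10.png',cv2.hconcat([f(im),f(im2)]))
s=readout.get_state();print(s['ee_pos'],s['wrist_force'],s['finger_gap'])
for n,o in(('scene',(225,90,0)),('side',(200,150,400))):
  c=imaging.calibration(n)
  for X in (s['ee_pos'],s['ee_pos']+[0,0,.02],[.473,.133,.154]): p=(proj(c,X)-o[:2]+.5)*2.5;print(n,p[0]+o[2],p[1])
E
```

```text
[0.4731219  0.13321472 0.16882864] [0.02473068 0.90981102 0.42824894] 0.0510939483656415
scene 156.755763103627 146.0914999526276
scene 156.6115095648574 130.90650142605014
scene 156.6449596140204 157.2152464577951
side 573.3913612153266 215.7766895402328
side 572.9132130712667 198.8864448796216
side 573.9916821931811 227.9027837240757
```

View pics/p10.png

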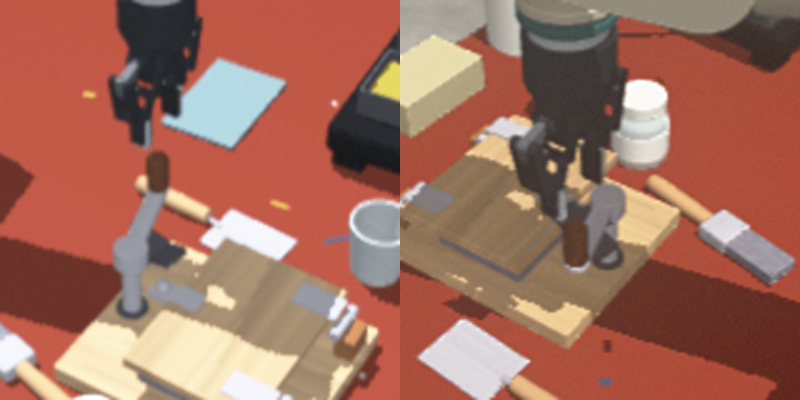

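The fingers are centred over the knob in both views: scene (157,157), side (573,228). The tips are about 20 mm above the reported TCP. I'll descend around the knob.

Call:
{"op": "carry_out", "data": {
  "steps": "0 0 0 0 0 0.08 0.6;0 0 0 0 0 0.08 0.6;0 0 0 0 0 0.08 0.6;0 0 0 0 0 0.08 0.6;0 0 0 0 0 0.06 0.6;0 0 0 0 0 0.04 0.6;0 0 0 0 0 0 0.6"
}}

```text
time_s: 10.18
ee_pos: [0.4724, 0.133, 0.104]
ee_rot: [1.0, 0.027, -0.001, 0.0]
wrist_force: [-0.4, -1.1, -0.3]
finger_gap: 0.051
gripper_force: 0.0
```

Call:
{"op": "carry_out", "data": {
  "steps": "0 0 0 0 0 0 0;0 0 0 0 0 0 0;0 0 0 0 0 0 0;0 0 0 0 0 0 0;0 0 0 0 0 0 0;0 0 0 0 0 0 0"
}}

```text
time_s: 10.68
ee_pos: [0.474, 0.1318, 0.1071]
ee_rot: [1.0, 0.026, 0.001, 0.001]
wrist_force: [-1.3, -7.3, 3.1]
finger_gap: 0.022
gripper_force: 58.7
```

```bash
python3 - <<'E'
from h import *
s=readout.get_state();print(s['ee_pos'],s['wrist_force'],s['finger_gap'])
# tool-frame (press) steps for the swing: knob = hub + .095*(cos a, sin a), a=110deg-cam ; tool x=press x, tool y=-press y
k=np.array(s['ee_pos'][:2])-[.5020,.0425]; print(np.linalg.norm(k)); a0=np.arctan2(k[1],k[0])-.0538;print('cam',np.radians(110)-a0)
c=np.radians(110)-a0+np.arange(0,2.1,.1); a=np.radians(110)-c
d=np.diff(np.c_[np.cos(a),-np.sin(a)]*.095,axis=0)/.15
print(np.c_[c[1:],d].round(4))
E
```

```text
[0.47401102 0.13180016 0.10709127] [-1.29696832 -7.27755197  3.08678756] 0.022008106833159374
0.09358366531212166
cam 0.09913769075265355
[[ 1.9910e-01  6.2000e-02 -1.2600e-02]
 [ 2.9910e-01  6.3000e-02 -6.3000e-03]
 [ 3.9910e-01  6.3300e-02  0.0000e+00]
 [ 4.9910e-01  6.3000e-02  6.3000e-03]
 [ 5.9910e-01  6.2000e-02  1.2600e-02]
 [ 6.9910e-01  6.0500e-02  1.8700e-02]
 [ 7.9910e-01  5.8300e-02  2.4700e-02]
 [ 8.9910e-01  5.5600e-02  3.0400e-02]
 [ 9.9910e-01  5.2200e-02  3.5700e-02]
 [ 1.0991e+00  4.8400e-02  4.0800e-02]
 [ 1.1991e+00  4.4100e-02  4.5400e-02]
 [ 1.2991e+00  3.9300e-02  4.9600e-02]
 [ 1.3991e+00  3.4200e-02  5.3300e-02]
 [ 1.4991e+00  2.8700e-02  5.6400e-02]
 [ 1.5991e+00  2.2900e-02  5.9000e-02]
 [ 1.6991e+00  1.6900e-02  6.1000e-02]
 [ 1.7991e+00  1.0800e-02  6.2400e-02]
 [ 1.8991e+00  4.5000e-03  6.3100e-02]
 [ 1.9991e+00 -1.9000e-03  6.3300e-02]
 [ 2.0991e+00 -8.2000e-03  6.2800e-02]]
```

Gripped, with the gap at 22 mm on the knob. Swinging through the free range.

Call:
{"op": "carry_out", "data": {
  "steps": "0 0 0 0.0155 0.007 0 0;0 0 0 0.0155 -0.003 0 0;0 0 0 0.0155 -0.003 0 0;0 0 0 0.0155 -0.003 0 0;0 0 0 0.0157 -0.0016 0 0;0 0 0 0.0157 -0.0016 0 0;0 0 0 0.0157 -0.0016 0 0;0 0 0 0.0157 -0.0016 0 0;0 0 0 0.0158 0 0 0;0 0 0 0.0158 0 0 0;0 0 0 0.0158 0 0 0;0 0 0 0.0158 0 0 0"
}}

```text
time_s: 11.68
ee_pos: [0.501, 0.1363, 0.1071]
ee_rot: [1.0, 0.027, -0.0, -0.0]
wrist_force: [-6.8, -0.7, 5.4]
finger_gap: 0.0222
gripper_force: 59.2
```

Call:
{"op": "carry_out", "data": {
  "steps": "0 0 0 0.0157 0.0016 0 0;0 0 0 0.0157 0.0016 0 0;0 0 0 0.0157 0.0016 0 0;0 0 0 0.0157 0.0016 0 0;0 0 0 0.0155 0.0031 0 0;0 0 0 0.0155 0.0031 0 0;0 0 0 0.0155 0.0031 0 0;0 0 0 0.0155 0.0031 0 0;0 0 0 0.0151 0.0047 0 0;0 0 0 0.0151 0.0047 0 0;0 0 0 0.0151 0.0047 0 0;0 0 0 0.0151 0.0047 0 0"
}}

```text
time_s: 12.68
ee_pos: [0.5291, 0.1328, 0.1071]
ee_rot: [1.0, 0.027, -0.0, -0.001]
wrist_force: [-5.9, 1.8, 3.7]
finger_gap: 0.0222
gripper_force: 59.2
```

Call:
{"op": "carry_out", "data": {
  "steps": "0 0 0 0.0073 0.0031 0 0;0 0 0 0.0073 0.0031 0 0;0 0 0 0.0073 0.0031 0 0;0 0 0 0.0073 0.0031 0 0;0 0 0 0.0073 0.0031 0 0;0 0 0 0.0073 0.0031 0 0;0 0 0 0.0073 0.0031 0 0;0 0 0 0.0073 0.0031 0 0;0 0 0 0.0070 0.0038 0 0;0 0 0 0.0070 0.0038 0 0;0 0 0 0.0070 0.0038 0 0;0 0 0 0.0070 0.0038 0 0;0 0 0 0.0070 0.0038 0 0;0 0 0 0.0070 0.0038 0 0;0 0 0 0.0070 0.0038 0 0;0 0 0 0.0070 0.0038 0 0"
}}

```text
time_s: 14.02
ee_pos: [0.5467, 0.1259, 0.1071]
ee_rot: [1.0, 0.027, -0.0, -0.001]
wrist_force: [-4.4, 4.4, 4.4]
finger_gap: 0.0224
gripper_force: 59.2
```

Call:
{"op": "carry_out", "data": {
  "steps": "0 0 0 0.0065 0.0045 0 0;0 0 0 0.0065 0.0045 0 0;0 0 0 0.0065 0.0045 0 0;0 0 0 0.0065 0.0045 0 0;0 0 0 0.0065 0.0045 0 0;0 0 0 0.0065 0.0045 0 0;0 0 0 0.0065 0.0045 0 0;0 0 0 0.0065 0.0045 0 0;0 0 0 0.0061 0.0051 0 0;0 0 0 0.0061 0.0051 0 0;0 0 0 0.0061 0.0051 0 0;0 0 0 0.0061 0.0051 0 0;0 0 0 0.0061 0.0051 0 0;0 0 0 0.0061 0.0051 0 0;0 0 0 0.0061 0.0051 0 0;0 0 0 0.0061 0.0051 0 0"
}}

```text
time_s: 15.35
ee_pos: [0.5627, 0.1156, 0.1071]
ee_rot: [1.0, 0.028, 0.0, -0.002]
wrist_force: [-3.5, 5.6, 2.7]
finger_gap: 0.0223
gripper_force: 59.3
```

```bash
cat > t.py <<'E'
from h import *
s=readout.get_state();v=s['ee_pos'][:2]-np.array([.5020,.0425]);r=np.linalg.norm(v);t=np.array([v[1],-v[0]])/r
F=s['wrist_force'][:2];print('cam',np.radians(110)-np.arctan2(v[1],v[0])+.056,'r',r,'Ft',F@t,'Fr',F@v/r)
E
python3 t.py
```

```text
cam 1.0977103456425499 r 0.09499421041852173 Ft -6.2181676889060125 Fr 2.0789688799784876
```

Call:
{"op": "carry_out", "data": {
  "steps": "0 0 0 0.0055 0.0057 0 0;0 0 0 0.0055 0.0057 0 0;0 0 0 0.0055 0.0057 0 0;0 0 0 0.0055 0.0057 0 0;0 0 0 0.0055 0.0057 0 0;0 0 0 0.0055 0.0057 0 0;0 0 0 0.0055 0.0057 0 0;0 0 0 0.0055 0.0057 0 0;0 0 0 0.0049 0.0062 0 0;0 0 0 0.0049 0.0062 0 0;0 0 0 0.0049 0.0062 0 0;0 0 0 0.0049 0.0062 0 0;0 0 0 0.0049 0.0062 0 0;0 0 0 0.0049 0.0062 0 0;0 0 0 0.0049 0.0062 0 0;0 0 0 0.0049 0.0062 0 0"
}}

```text
time_s: 16.68
ee_pos: [0.5762, 0.1023, 0.1072]
ee_rot: [1.0, 0.028, 0.001, -0.002]
wrist_force: [-1.0, 6.6, 2.1]
finger_gap: 0.0221
gripper_force: 59.3
```

```bash
python3 t.py
```

```text
cam 1.2974713543201974 r 0.09535343172432728 Ft -5.727886883932148 Fr 3.3623127407802516
```

Call:
{"op": "carry_out", "data": {
  "steps": "0 0 0 0.0043 0.0067 0 0;0 0 0 0.0043 0.0067 0 0;0 0 0 0.0043 0.0067 0 0;0 0 0 0.0043 0.0067 0 0;0 0 0 0.0043 0.0067 0 0;0 0 0 0.0043 0.0067 0 0;0 0 0 0.0043 0.0067 0 0;0 0 0 0.0043 0.0067 0 0;0 0 0 0.0036 0.0071 0 0;0 0 0 0.0036 0.0071 0 0;0 0 0 0.0036 0.0071 0 0;0 0 0 0.0036 0.0071 0 0;0 0 0 0.0036 0.0071 0 0;0 0 0 0.0036 0.0071 0 0;0 0 0 0.0036 0.0071 0 0;0 0 0 0.0036 0.0071 0 0"
}}

```text
time_s: 18.02
ee_pos: [0.5862, 0.088, 0.1072]
ee_rot: [1.0, 0.028, 0.0, -0.003]
wrist_force: [-3.2, 14.0, 3.7]
finger_gap: 0.0224
gripper_force: 59.4
```

```bash
python3 t.py
```

```text
cam 1.480363802430013 r 0.09570672923282718 Ft -13.855274233751954 Fr 3.8113254264193643
```

Call:
{"op": "carry_out", "data": {
  "steps": "0 0 0 0.0020 0.0052 0 0;0 0 0 0.0020 0.0052 0 0;0 0 0 0.0020 0.0052 0 0;0 0 0 0.0020 0.0052 0 0;0 0 0 0.0020 0.0052 0 0"
}}

```text
time_s: 18.43
ee_pos: [0.588, 0.0846, 0.1072]
ee_rot: [1.0, 0.028, 0.001, -0.003]
wrist_force: [-3.4, 14.1, 2.4]
finger_gap: 0.0224
gripper_force: 59.4
```

```bash
python3 t.py
```

```text
cam 1.5209965111314916 r 0.09575476218883948 Ft -14.161933269682127 Fr 3.174524274563907
```

Call:
{"op": "carry_out", "data": {
  "steps": "0 0 0 0.0018 0.0053 0 0;0 0 0 0.0018 0.0053 0 0;0 0 0 0.0018 0.0053 0 0;0 0 0 0.0018 0.0053 0 0;0 0 0 0.0018 0.0053 0 0;0 0 0 0.0018 0.0053 0 0;0 0 0 0.0018 0.0053 0 0;0 0 0 0.0018 0.0053 0 0"
}}

```text
time_s: 19.1
ee_pos: [0.5907, 0.0787, 0.1073]
ee_rot: [1.0, 0.029, 0.001, -0.004]
wrist_force: [-1.2, 15.4, 1.8]
finger_gap: 0.022
gripper_force: 59.4
```

```bash
python3 t.py
```

```text
cam 1.588327279798461 r 0.09584296160539404 Ft -14.715210923685293 Fr 4.731028264761038
```

Call:
{"op": "carry_out", "data": {
  "steps": "0 0 0 0.0014 0.0054 0 0;0 0 0 0.0014 0.0054 0 0;0 0 0 0.0014 0.0054 0 0;0 0 0 0.0014 0.0054 0 0;0 0 0 0.0014 0.0054 0 0;0 0 0 0.0014 0.0054 0 0;0 0 0 0.0014 0.0054 0 0;0 0 0 0.0014 0.0054 0 0"
}}

```text
time_s: 19.77
ee_pos: [0.593, 0.0727, 0.1074]
ee_rot: [1.0, 0.029, 0.001, -0.004]
wrist_force: [0.1, 16.8, 2.0]
finger_gap: 0.022
gripper_force: 59.3
```

```bash
python3 t.py
```

```text
cam 1.6555735134101242 r 0.09591637127417715 Ft -15.862474200962243 Fr 5.397991083988488
```

Call:
{"op": "carry_out", "data": {
  "steps": "0 0 0 0.0011 0.0055 0 0;0 0 0 0.0011 0.0055 0 0;0 0 0 0.0011 0.0055 0 0;0 0 0 0.0011 0.0055 0 0;0 0 0 0.0011 0.0055 0 0;0 0 0 0.0011 0.0055 0 0;0 0 0 0.0011 0.0055 0 0;0 0 0 0.0011 0.0055 0 0"
}}

```text
time_s: 20.43
ee_pos: [0.595, 0.0665, 0.1074]
ee_rot: [1.0, 0.029, 0.002, -0.004]
wrist_force: [1.6, 18.6, 2.3]
finger_gap: 0.022
gripper_force: 59.4
```

```bash
python3 t.py
```

```text
cam 1.723715991962171 r 0.09602628740555014 Ft -17.64931890843115 Fr 6.2040286250074
```

Call:
{"op": "carry_out", "data": {
  "steps": "0 0 0 0.0007 0.0055 0 0;0 0 0 0.0007 0.0055 0 0;0 0 0 0.0007 0.0055 0 0;0 0 0 0.0007 0.0055 0 0;0 0 0 0.0007 0.0055 0 0;0 0 0 0.0007 0.0055 0 0"
}}

```text
time_s: 20.93
ee_pos: [0.5961, 0.0618, 0.1075]
ee_rot: [1.0, 0.029, 0.002, -0.004]
wrist_force: [1.4, 18.5, 1.2]
finger_gap: 0.0223
gripper_force: 59.3
```

```bash
python3 t.py
```

```text
cam 1.7736678032589703 r 0.0960609066896374 Ft -17.88337675188085 Fr 5.081184117433788
```

Call:
{"op": "carry_out", "data": {
  "steps": "0 0 0 0.0004 0.0055 0 0;0 0 0 0.0004 0.0055 0 0;0 0 0 0.0004 0.0055 0 0;0 0 0 0.0004 0.0055 0 0;0 0 0 0.0004 0.0055 0 0;0 0 0 0.0004 0.0055 0 0"
}}

```text
time_s: 21.43
ee_pos: [0.597, 0.057, 0.1075]
ee_rot: [1.0, 0.029, 0.002, -0.005]
wrist_force: [3.7, 20.2, 0.6]
finger_gap: 0.0222
gripper_force: 59.3
```

```bash
python3 t.py
```

```text
cam 1.8241543764188444 r 0.09614789018217805 Ft -19.42071767768743 Fr 6.723746156056352
```

Call:
{"op": "carry_out", "data": {
  "steps": "0 0 0 0.0002 0.0055 0 0;0 0 0 0.0002 0.0055 0 0"
}}

```text
time_s: 21.6
ee_pos: [0.5973, 0.0555, 0.1075]
ee_rot: [1.0, 0.029, 0.003, -0.005]
wrist_force: [5.1, 19.7, 1.5]
finger_gap: 0.0219
gripper_force: 59.3
```

```bash
python3 t.py
```

```text
cam 1.8403273040368497 r 0.09615688493926743 Ft -18.8453435428053 Fr 7.703263301507404
```

The force along the swing is about 19–20 N while turning. I'll ease the push slightly, let go and lift clear.

Call:
{"op": "carry_out", "data": {
  "steps": "0 0 0 0 -0.007 0 0;0 0 0 0 -0.006 0 0;0 0 0 0 0 0 0.6;0 0 0 0 0 0 0.6;0 0 0 0 0 0 0.6;0 0 0 0 0 0 0.6;0 0 0 0 0 0 0.6;0 0 0 0 0 -0.05 0.6;0 0 0 0 0 -0.1 0.6;0 0 0 0 0 -0.15 0.6;0 0 0 0 0 -0.15 0.6;0 0 0 0 0 -0.15 0.6;0 0 0 0 0 -0.15 0.6;0 0 0 0 0 0 0.6;0 0 0 0 0 0 0.6;0 0 0 0 0 0 0.6"
}}

```text
time_s: 22.93
ee_pos: [0.5955, 0.0516, 0.2177]
ee_rot: [1.0, 0.027, -0.0, 0.0]
wrist_force: [0.2, -0.6, -0.7]
finger_gap: 0.0511
gripper_force: 0.0
```

```bash
python3 - <<'E'
from h import *
im=cv2.cvtColor(imaging.camera('scene'),cv2.COLOR_RGB2BGR)[130:290,225:385]; im2=cv2.cvtColor(imaging.camera('side'),cv2.COLOR_RGB2BGR)[150:310,185:345]
f=lambda i:cv2.resize(i,(400,400),interpolation=cv2.INTER_CUBIC)
cv2.imwrite('pics/p11.png',cv2.hconcat([f(im),f(im2)]))
s=readout.get_state();print(s['ee_pos'],s['wrist_force'],s['finger_gap'])
for n,o in(('scene',(225,130,0)),('side',(185,150,400))):
  c=imaging.calibration(n); p=(proj(c,[.596,.056,.154])-o[:2]+.5)*2.5;print(n,p[0]+o[2],p[1])
E
```

```text
[0.59523556 0.05168971 0.21683603] [-0.16414602  1.41571017  0.19009466] 0.051070926621184155
scene 215.53183812947452 147.2153942449075
side 561.6333397472473 135.1987771223655
```

View pics/p11.png

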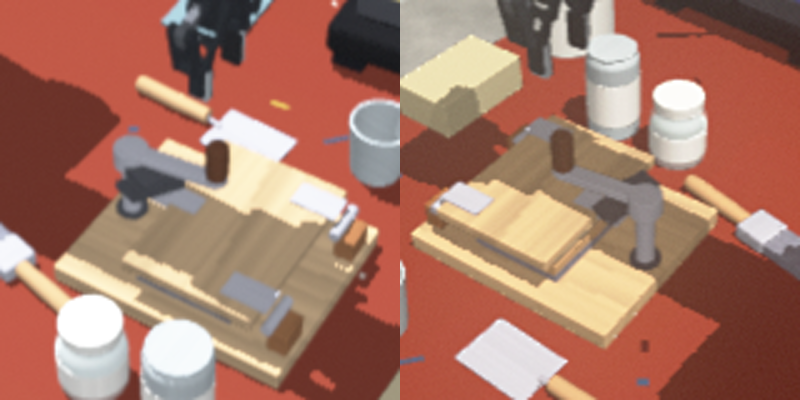

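The lever now lies over the lid with the knob at scene (217,150) and side (562,137), where the grip left it. The plate is over the keeper, the lid is down, nothing else has moved, and the gripper is clear. I'm handing the job in.

```bash
python3 -c "
from station import env
print(env.finish_job())"
```

```text
the job is handed in; nothing more can be done
None
```

I lowered the lid onto the panel, swung the cam lever to about 1.84 rad (about 19–20 N along the swing), let go of the knob and handed the job in; no verdict was shown.

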